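# Load the candle-mould rack and set its clamp screw

## Task

Get the pouring rack ready: stand the two loose mould tubes down in the empty sockets so that each row holds tubes of one length (a wick bar has to lie level along each row), and let go of them. Then turn the clamp thumbscrew in the middle of the rack clockwise until it seats, back it off a quarter turn so that the tubes have room to swell, and finish still gripping the thumbscrew there, holding it still while I nip up the lock nut. The tubes must end standing fully down in their sockets; leave everything else on the bench where it is.

Things in the scene. Friction and masses are not known exactly. Their poses are not given: they have to be found in the camera images.
- tall_tube_mid (a point): aluminium candle-mould tube, open at the top, outside diameter 30 mm, 110 mm long, the longer of the two to be loaded, about 75 g, standing upright and loose on the bench beside the rack, left or right of it; foot edge chamfered 4 mm high. The point is the centre of the tube, half-way up its length (55 mm above its foot), z axis along the tube
- short_tube_mid (a point): aluminium candle-mould tube, open at the top, outside diameter 30 mm, 85 mm long, the shorter of the two to be loaded, about 60 g, standing upright and loose on the bench beside the rack, left or right of it; foot edge chamfered 4 mm high. The point is the centre of the tube, half-way up its length (42.5 mm above its foot), z axis along the tube
- racked_tall_mid (a point): aluminium candle-mould tube, open at the top, outside diameter 30 mm, 110 mm long, already standing in the rack; the 110 mm row is the row it stands in (it changes from start to start); foot edge chamfered 4 mm high. The point is the centre of the tube, half-way up its length (55 mm above its foot), z axis along the tube
- racked_short_mid (a point): aluminium candle-mould tube, open at the top, outside diameter 30 mm, 85 mm long, already standing in the rack; the 85 mm row is the row it stands in; foot edge chamfered 4 mm high. The point is the centre of the tube, half-way up its length (42.5 mm above its foot), z axis along the tube
- rack: fixed dark steel plate 165 (x) x 160 (y) x 18 mm, origin under its centre on the bench, x away from the robot, y left, turned up to 0.5 rad. Rows run along y: near row x = -55 mm, far row x = +55 mm, sockets at y = +45 and -45 mm, floors 6 mm above the bench. Near right and far left are empty. Beside each row a rail and a clamp jaw rise to 38 mm, leaving tubes 1.5 mm play
- socket_near_left (a point): centre of the mouth, on the plate's top face, of the near left socket of the rack (seen from the robot; x and y axes as the rack's). Round, 33 mm diameter, 12 mm deep, with a 2 mm chamfer; filled at the start
- socket_near_right (a point): centre of the mouth, on the plate's top face, of the near right socket of the rack (seen from the robot; x and y axes as the rack's). Round, 33 mm diameter, 12 mm deep, with a 2 mm chamfer; empty at the start
- socket_far_left (a point): centre of the mouth, on the plate's top face, of the far left socket of the rack (seen from the robot; x and y axes as the rack's). Round, 33 mm diameter, 12 mm deep, with a 2 mm chamfer; empty at the start
- socket_far_right (a point): centre of the mouth, on the plate's top face, of the far right socket of the rack (seen from the robot; x and y axes as the rack's). Round, 33 mm diameter, 12 mm deep, with a 2 mm chamfer; filled at the start
- thumbscrew_grip (a point): centre of the thumbscrew's flat upright steel blade, on its upright axis in the middle of the rack, 100 mm above the bench. Blade: 12 mm thick along this point's x, 48 mm wide along its y, 26 mm tall (86 to 112 mm above the bench); x and y turn with the screw, z is up. Grip it from above across the 12 mm
- thumbscrew (a joint): turn of the thumbscrew, rad: grows clockwise seen from above (tightening); 0 = seated on a hard stop, negative = backed off; at 0 the blade's width lies along the rack's y. Starts 0.9 to 2.2 rad short of the seat. It does not rise or sink, turns against about 0.06 N m of drag and stays where left; the two jaws move about 0.5 mm per rad
- scraper: scraper with a wooden handle lying flat on the bench, 200 mm long, far right; not part of the job. Origin at the centre of its underside
- craft_knife: closed red craft knife lying flat, 115 mm long and 14 mm high, on the left; not part of the job. Origin at the centre of its underside
- wick_spool: cardboard spool of wick standing on end, 52 mm diameter, 54 mm tall, far left; not part of the job. Origin at the centre of its underside
- candle_stub: stub of a wax candle standing up, 25 mm diameter, 67 mm tall, between the robot and the rack on the right; not part of the job. Origin at the centre of its underside
- tin_ring: plain steel ring, 48 mm diameter, 28 mm tall, between the robot and the rack on the left; not part of the job. Origin at the centre of its underside
- pouring_jug: steel pouring jug, 90 mm diameter, 110 mm tall, on the right; not part of the job. Origin at the centre of its underside
- wax_block: small flat wax block 75 x 50 x 24 mm, far left; not part of the job. Origin at the centre of its underside

How it is judged:
On the way, in this order (a step that is already met when the one before it is completed fails the run):
1. both loose tubes stand fully down in the empty sockets, each in the row of its own length, and are let go (((horizontal distance between racked_tall_mid and socket_near_left below 0.005 m and height (world z) of each of racked_tall_mid, tall_tube_mid below 0.065 m and angle between each of racked_tall_mid, tall_tube_mid, racked_short_mid, short_tube_mid's own z axis and vertical below 0.12 rad and horizontal distance between tall_tube_mid and socket_near_right below 0.005 m and horizontal distance between racked_short_mid and socket_far_right below 0.005 m and height (world z) of each of racked_short_mid, short_tube_mid below 0.0525 m and horizontal distance between short_tube_mid and socket_far_left below 0.005 m) or (horizontal distance between racked_short_mid and socket_near_left below 0.005 m and height (world z) of each of racked_short_mid, short_tube_mid below 0.0525 m and angle between each of racked_short_mid, short_tube_mid, racked_tall_mid, tall_tube_mid's own z axis and vertical below 0.12 rad and horizontal distance between short_tube_mid and socket_near_right below 0.005 m and horizontal distance between racked_tall_mid and socket_far_right below 0.005 m and height (world z) of each of racked_tall_mid, tall_tube_mid below 0.065 m and horizontal distance between tall_tube_mid and socket_far_left below 0.005 m)) and contact force between the fingers and tall_tube below 0.1 N and contact force between the fingers and short_tube below 0.1 N), for 0.2 s.
2. the thumbscrew is turned clockwise until it is seated (within 0.08 rad of its stop) (value of joint thumbscrew above -0.08 rad), for 0.1 s.
At the end, for the whole second after the job is handed in: All four tubes stand upright (within 0.12 rad) and fully down (within 4 mm) in their sockets (axis within 5 mm), each row of one length, the loaded tubes let go; the thumbscrew is backed off a quarter turn from its seat (1.57 rad, within 0.3 rad), still, and gripped by the fingers with at least 2 N (all of step 1 and value of joint thumbscrew between -1.871 and -1.271 rad and velocity of joint thumbscrew between -0.1 and 0.1 rad/s and contact force between the fingers and thumbscrew above 2 N); the arm keeps its last pose, push and grip.
It fails at once if something else on the bench is pushed away (more than 25 mm) (distance of any of scraper, craft_knife, wick_spool, candle_stub, tin_ring, pouring_jug, wax_block from where it was at the start of the episode above 0.025 m).
It also fails if it takes over 72 s, if anything falls off the work surface, if the arm or the gripper's body presses on something with over 40 N, if the wrist force passes 120 N, or if a joint passes its speed limit or range.

## Robot

A 6-joint arm with a two-finger parallel gripper is mounted at the origin on the work surface. World frame = base frame: x ahead of the robot, y to its left, z up, the work surface at z = 0. Lengths are in m, angles in rad, forces in N, time in s.
With the tool pointing down it reaches from about 0.425 to 0.95 m from the base axis. Payload 3.5 kg.
Tool frame: the origin (TCP) lies on the centre line of the jaws, within the pads' length; the fingertips stand 8 mm ahead of it and the grasp point (between the pads) lies 11 mm behind it; z points along the fingers, y is the line along which they close (so a half turn about z gives the same grasp; the last joint's range is limited). The gripper opens to 85 mm and grips with 20 to 120 N. Pads are 22 mm wide; open, the fingers measure 114 mm over their backs; the gripper's body (76 mm by 85 mm) begins 54 mm behind the grasp point. The pads swing forward as they close: fully open they stand 13 mm farther back than shut.
Start: joints at [-1.377, 0.286, 1.577, -0, 1.279, -0.15], TCP at [0.228, -0.635, 0.213] pointing down, gripper open.
Joint ranges: [-2.77, 2.77], [-0.9, 2.22], [0.21, 2.48], [-1.53, 4.67], [0.24, 2.81], [-2.84, 2.84]. Speed limits (rad/s): [2.79, 2.79, 3.14, 3.14, 3.14, 3.14].

## Interface

Orientations are given as a unit quaternion [x, y, z, w].
In Python, from plant import ctrl gives the robot as it stands. The module is installed in compiled form; this text tells all that it offers.
- The arm moves only by the tool send_rows, never from a script. Its argument "steps" is a list of rows, each a list of 5 numbers: the shift along the tool's x, y, z in m, then the turn about the tool's z in degrees, then the opening, from -1 (shut) to 1 (fully open). A call has 1 to 12 rows; each row is the pose to reach, as a shift and turn from the pose commanded when the call began, along the tool's axes at that moment; what a row does not reach only later rows make up. A row lasts 1/10 s, in which the tool goes at most 50 mm and 8.59 degrees, less where a joint would pass 70% of its speed; a pose out of reach is approached as far as the arm can. A call with a gripper value outside its range is refused whole. The fingers move at their own pace and stop on an object; "squeeze" is the grip in N (left out, the last holds). Time passes only in rows, so rows that repeat a pose let the fingers close. It gives the time, the measured TCP pose, the force, the opening and the grip force at its end, in the units of the state.
- ctrl.get_state(): the state, without advancing time (a new reading comes with each control period).
- ctrl.read_camera(name): name is "scene" or "side" or "wrist"; returns the picture (420x560x3 uint8, red, green, blue); there is no depth.
- ctrl.calibration(name): a dict with "intrinsics" (3x3 intrinsics, pixels), "k1" (the pictures are not rectified: a ray, as slopes to the right and down, at radius r is drawn at 1 + k1 r^2 times it, then the intrinsics apply), "extrinsics" (4x4, takes a point from world to camera coordinates); the wrist camera has in their place "tool_from_camera" (4x4, takes a point from camera to tool coordinates, whose origin is the TCP and whose axes are the flange's). Camera axes: x right, y up, looking along -z (the intrinsics and any distortion apply to the point x, -y, -z); pixel columns grow to the right and rows downward; lengths in m; the calibration is good to about 2 mm. A picture is of the moment at which its call begins: read the wrist's pose just before it. calibration takes no time and is no camera call.
- ctrl.sign_off(): hands the job in; it is judged then, once.
The state is a dict: "time": time; "qpos": joint angles; "dq": joint speeds; "joint_efforts": joint torques, N m; "eef_pos": TCP position; "tcp_rot": TCP orientation; "contact_force": force on the tool from outside, world axes, zero at the start; "wrist_torque": the same for the moment, N m; "opening": opening from 0.0 (shut) to 1.0 (fully open); "finger_force": force on a finger pad.
Only numpy, scipy, OpenCV 4.12 (cv2) and the standard library are available. Lean on these libraries where they do the work, as an engineer would, in place of code of your own. Each camera call takes 0.05 s, during which the arm holds its last target. There are 200 camera calls.

## Working session

There is one attempt and no reset: what is moved stays moved. The work goes in short steps, Python scripts to look and compute and a tool call to move; the robot and the scene stay as the last step left them, time stands still between calls to the robot, and variables do not carry over. Pictures are saved under pics/ and viewed, at most 10 in all, crops included, and the job is handed in when it is done.

Besides the shell and the picture viewer there is one more tool, called after ">>>" in YAML: its name, and indented under it one key for each argument. send_rows: Moves the arm, as the interface text tells. Its arguments: {"type":"object","properties":{"steps":{"type":"array","items":{"type":"array","items":{"type":"number"}}},"squeeze":{"type":"number"}},"required":["steps"]}

```bash
mkdir -p pics
cat > h.py <<'E'
import numpy as np, cv2
from scipy.spatial.transform import Rotation as R
from plant import ctrl
def ext(name):
    c=ctrl.calibration(name)
    if 'extrinsics' in c: return c,np.array(c['extrinsics'])
    s=ctrl.get_state(); T=np.eye(4); T[:3,:3]=R.from_quat(s['tcp_rot']).as_matrix(); T[:3,3]=s['eef_pos']
    return c,np.linalg.inv(T@np.array(c['tool_from_camera']))
def proj(P,c,E):
    P=np.atleast_2d(P); p=P@E[:3,:3].T+E[:3,3]; x=p[:,0]/-p[:,2]; y=-p[:,1]/-p[:,2]
    f=1+c['k1']*(x*x+y*y); K=np.array(c['intrinsics']); return np.c_[K[0,0]*x*f+K[0,2],K[1,1]*y*f+K[1,2]]
def pix2plane(uv,z,c,E):
    K=np.array(c['intrinsics']); xd=(uv[0]-K[0,2])/K[0,0]; yd=(uv[1]-K[1,2])/K[1,1]; x,y=xd,yd
    for _ in range(20):
        f=1+c['k1']*(x*x+y*y); x,y=xd/f,yd/f
    d=E[:3,:3].T@np.array([x,-y,-1]); o=-E[:3,:3].T@E[:3,3]
    return o+d*(z-o[2])/d[2]
E
python3 - <<'E'
from h import *
for n in ['scene','side','wrist']:
    c,E=ext(n); print(n,c)
    cv2.imwrite(f'pics/{n}0.png',ctrl.read_camera(n)[...,::-1])
for n in ['scene','side']:
    im=cv2.imread(f'pics/{n}0.png'); cv2.imwrite(f'pics/{n}0b.png',cv2.resize(im,(800,600),interpolation=cv2.INTER_CUBIC))
print(ctrl.get_state())
E
```

```text
scene {'intrinsics': array([[430.53859189,   0.        , 281.84032293],
       [  0.        , 430.53859189, 210.32710972],
       [  0.        ,   0.        ,   1.        ]]), 'k1': -0.055799285273221845, 'extrinsics': array([[-0.83880635,  0.54434286, -0.00973449,  0.47314245],
       [-0.32928497, -0.49301119,  0.80530204,  0.09862076],
       [ 0.4335612 ,  0.67869788,  0.59278484, -1.4117512 ],
       [ 0.        ,  0.        ,  0.        ,  1.        ]])}
side {'intrinsics': array([[449.82401656,   0.        , 284.84089771],
       [  0.        , 449.82401656, 213.31469379],
       [  0.        ,   0.        ,   1.        ]]), 'k1': 0.03717382367347991, 'extrinsics': array([[ 0.99615403, -0.08600581,  0.01673747, -0.51946086],
       [ 0.05601911,  0.77204218,  0.63309772, -0.07098329],
       [-0.06737211, -0.62972523,  0.7738909 , -1.2451133 ],
       [ 0.        ,  0.        ,  0.        ,  1.        ]])}
wrist {'intrinsics': array([[331.88695859,   0.        , 279.68315292],
       [  0.        , 331.88695859, 208.42395584],
       [  0.        ,   0.        ,   1.        ]]
[... 421 characters left out ...]
y([-1.37700025e+00,  2.86971603e-01,  1.57780982e+00,  5.74570133e-06,
        1.27861471e+00, -1.50008370e-01]), 'dq': array([ 3.00838588e-04, -2.33020071e-03, -2.55859728e-03,  8.16146759e-04,
       -3.75783598e-04,  6.07054395e-06]), 'joint_efforts': array([ 8.50144352e-04, -4.06604433e+01, -2.93138498e+01, -1.35168980e-04,
        3.99080745e-03,  1.11020714e-05]), 'eef_pos': array([ 0.2274434 , -0.63496152,  0.21237541]), 'tcp_rot': array([ 9.85260903e-01,  1.71055955e-01, -1.69913546e-05, -9.01586652e-04]), 'contact_force': array([-0.15267839,  0.04034199, -1.10698616]), 'wrist_torque': array([-0.04057186,  0.04433258, -0.00209128]), 'finger_force': 0.0, 'opening': 0.9982679613134562}
```

View pics/scene0b.png

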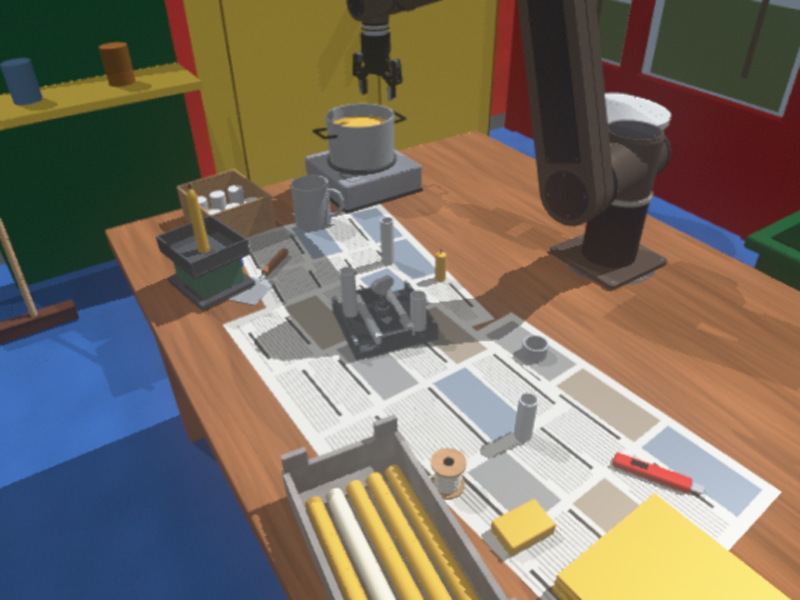

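View pics/side0b.png

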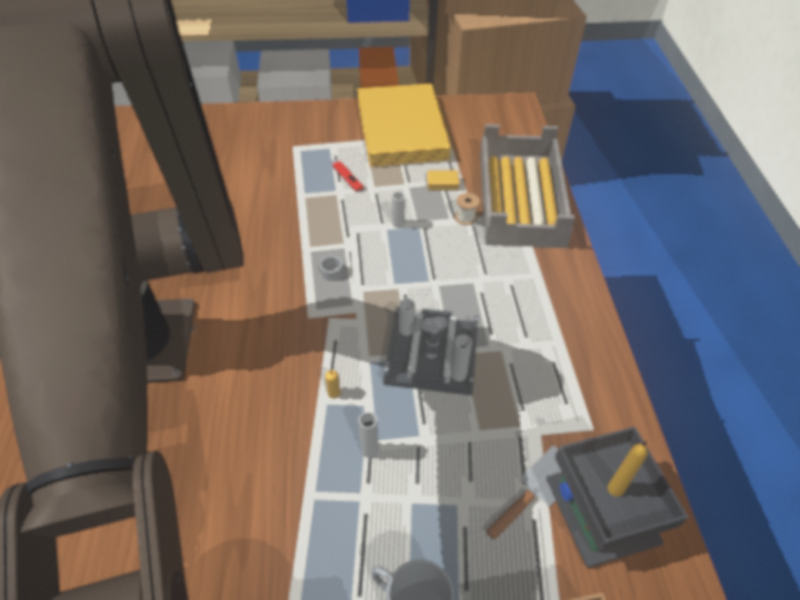

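The scene view shows loose tubes at (525,418) on the left and (387,240) on the right. The racked tubes are at (348,290), far right, and (418,312), near left. I'll enlarge the crops next.

Run:
```python
from h import *
s=cv2.imread('pics/scene0.png'); d=cv2.imread('pics/side0.png')
def crop(im,x,y,w,h,k): return cv2.resize(im[y:y+h,x:x+w],None,fx=k,fy=k,interpolation=cv2.INTER_CUBIC)
# native coords
a=crop(s,225,180,80,75,5)   # rack scene
b=crop(d,262,200,80,75,5)   # rack side
e=[crop(s,255,145,40,45,5),crop(s,350,270,40,45,5),crop(d,240,280,40,45,5),crop(d,260,125,40,45,5)]
cv2.imwrite('pics/c1.png',np.vstack([np.hstack([a,b]),np.hstack(e)]))
```

```text
(no output)
```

View pics/c1.png

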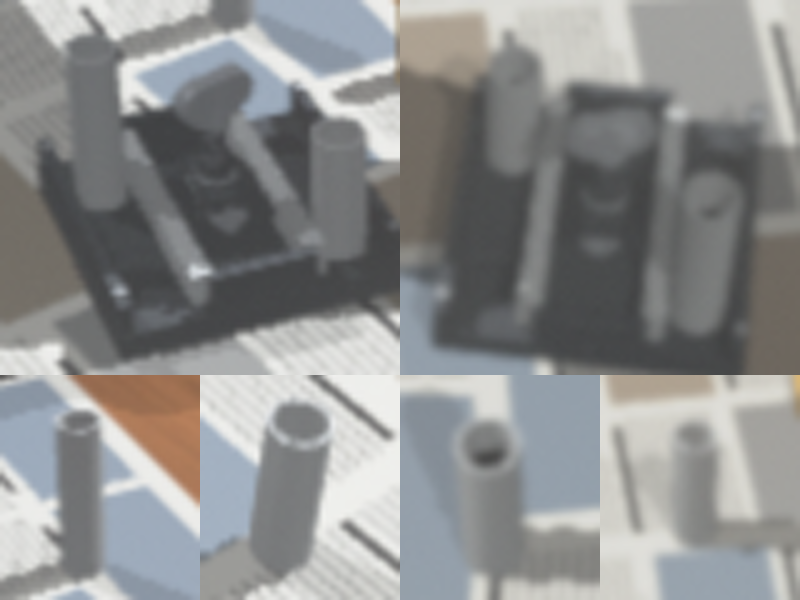

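```bash
cat >> h.py <<'E'
from scipy.optimize import least_squares
def tri(a,b):
    c1,E1=ext('scene');c2,E2=ext('side')
    r=least_squares(lambda p:np.r_[proj(p,c1,E1)[0]-a,proj(p,c2,E2)[0]-b],[.5,0,.1]); return r.x,np.abs(r.fun).max()
E
python3 - <<'E'
from h import *
for n,a,b in [('nearleft',(292.6,206),(284.6,211)),('farright',(243.2,188.8),(324.4,238)),('right',(270.6,154),(257.6,293)),('left',(370.4,279.6),(278.8,137.2)),('screw',(267.6,199.6),(304.4,227))]:
    p,e=tri(a,b); print(n,p.round(4),round(e,2))
    if n in('nearleft','farright'): globals()[n]=p
c,E=ext('side')
for n,uv in dict(nr=(262+7,200+67),fr=(262+69,200+73),fl=(262+71,200+24)).items(): print(n,pix2plane(uv,.018,c,E).round(4))
E
```

```text
nearleft [ 0.5184 -0.0154  0.0945] 0.18
farright [ 0.6057 -0.1282  0.1189] 0.43
right [ 0.4342 -0.2642  0.1105] 0.32
left [0.5245 0.2935 0.0835] 0.65
screw [ 0.5626 -0.074   0.0977] 0.61
nr [ 0.4677 -0.1384  0.018 ]
fr [ 0.6267 -0.1687  0.018 ]
fl [ 0.6567 -0.0095  0.018 ]
```

Heights show the racked near-left tube is short and the far-right one is tall. The right loose tube is tall and goes to far left; the left one is short and goes to near right. Next I hover for a wrist look.

```bash
cat >> h.py <<'E'
def rel(x,y,z,yaw=None):
    "shift to tcp target; yaw = tool y angle deg"
    s=ctrl.get_state(); M=R.from_quat(s['tcp_rot']).as_matrix(); cur=np.degrees(np.arctan2(M[1,1],M[0,1]))
    d=M.T@(np.array([x,y,z])-s['eef_pos']); t=0 if yaw is None else -((yaw-cur+180)%360-180)
    print('rel',d.round(4),'turn',round(t,2),'| cur',s['eef_pos'].round(4),round(cur,2),'t',round(s['time'],2),'grip',round(s['opening'],3),round(s['finger_force'],1))
E
python3 -c "
from h import *
rel(.52,-.16,.26,-102)"
```

```text
rel [ 0.4355 -0.3486 -0.0469] turn 31.7 | cur [ 0.2274 -0.635   0.2124] -70.3 t 0.15 grip 0.998 0.0
```

>>> send_rows:
  steps:
    - [0.436,-0.349,-0.047,31.7,1]
    - [0.436,-0.349,-0.047,31.7,1]
    - [0.436,-0.349,-0.047,31.7,1]
    - [0.436,-0.349,-0.047,31.7,1]
    - [0.436,-0.349,-0.047,31.7,1]
    - [0.436,-0.349,-0.047,31.7,1]
    - [0.436,-0.349,-0.047,31.7,1]
    - [0.436,-0.349,-0.047,31.7,1]
    - [0.436,-0.349,-0.047,31.7,1]
    - [0.436,-0.349,-0.047,31.7,1]
    - [0.436,-0.349,-0.047,31.7,1]
    - [0.436,-0.349,-0.047,31.7,1]

```text
time: 1.35
eef_pos: [0.5221, -0.1559, 0.2609]
tcp_rot: [0.995, -0.102, 0.001, -0.001]
contact_force: [-0.5, -0.9, 0.2]
opening: 0.997
finger_force: 0.0
```

>>> send_rows:
  steps:
    - [0,0,0,0,1]
    - [0,0,0,0,1]
    - [0,0,0,0,1]
    - [0,0,0,0,1]

```text
time: 1.75
eef_pos: [0.5197, -0.1613, 0.2601]
tcp_rot: [0.994, -0.106, -0.0, 0.0]
contact_force: [-1.0, -0.2, -0.4]
opening: 0.997
finger_force: 0.0
```

Run:
```python
from h import *
import pickle
c,E=ext('wrist'); im=ctrl.read_camera('wrist')[...,::-1]; cv2.imwrite('pics/w1.png',im); pickle.dump((c,E),open('w1.pkl','wb'))
rel(.52,-.16,.26,-102)
cv2.imwrite('pics/w1b.png',cv2.resize(im,(800,600),interpolation=cv2.INTER_CUBIC))
print(proj([[.562,-.072,.018],[.434,-.264,.11],[.499,-.104,.018],[.625,-.039,.018]],c,E)*800/560)
```

```text
rel [-0.0001 -0.0012  0.0002] turn -0.13 | cur [ 0.5198 -0.1612  0.2602] -102.13 t 1.8 grip 1.002 0.0
[[285.37880788 223.00525975]
 [566.97013623 358.05281962]
 [340.11028622 286.05154183]
 [225.55852334 155.69356117]]
```

View pics/w1b.png

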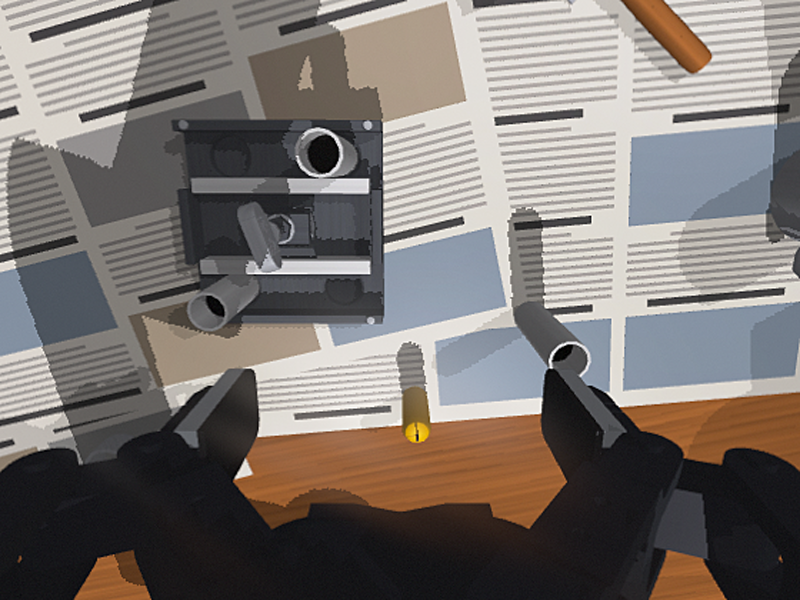

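Run:
```python
from h import *
im=cv2.imread('pics/w1.png')
cv2.imwrite('pics/w1c.png',cv2.resize(im[75:235,110:280],None,fx=3.75,fy=3.75,interpolation=cv2.INTER_CUBIC))
```

```text
(no output)
```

View pics/w1c.png

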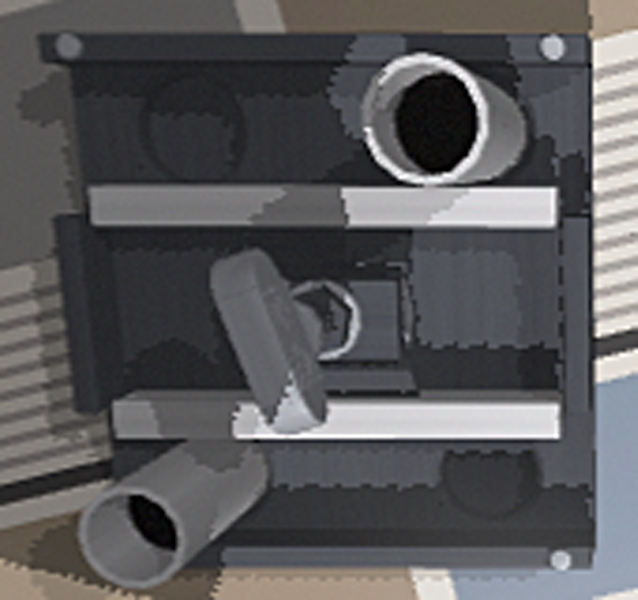

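Run:
```python
from h import *
import pickle
c,E=pickle.load(open('w1.pkl','rb'))
f=lambda u,v:np.array([110+u/3.75,75+v/3.75])
loc=np.array([[.055,.045,.018],[-.055,-.045,.018],[.055,-.045,.116],[-.055,.045,.091]])
px=np.array([f(193,128),f(491,467),f(425,119),f(133,533)])
def W(p):
    a=p[2];Rm=np.array([[np.cos(a),-np.sin(a)],[np.sin(a),np.cos(a)]]); return np.c_[loc[:,:2]@Rm.T+p[:2],loc[:,2]]
r=least_squares(lambda p:(proj(W(p),c,E)-px).ravel(),[.56,-.07,-.2])
print(r.x.round(4),np.degrees(r.x[2]),r.fun.reshape(-1,2).round(2)); print(W(r.x).round(4))
print('tall',pix2plane((569*.7,360*.7),.11,c,E))
for uv in [(236,265),(262,425+5),(239,262),(295,405)]: print(pix2plane(f(*uv),.112,c,E))
t=pix2plane((569*.7,360*.7),.11,c,E); rel(t[0],t[1],.16,-102)
```

```text
[ 0.561  -0.0743 -0.2134] -12.22752593171682 [[-0.92 -0.08]
 [-0.53  1.25]
 [ 0.74 -0.89]
 [ 0.38  0.19]]
[[ 0.6243 -0.042   0.018 ]
 [ 0.4977 -0.1067  0.018 ]
 [ 0.6052 -0.13    0.116 ]
 [ 0.5168 -0.0187  0.091 ]]
tall [ 0.43222765 -0.26522596  0.11      ]
[ 0.58147323 -0.07453357  0.112     ]
[ 0.54044541 -0.06895947  0.112     ]
[ 0.58201401 -0.07546428  0.112     ]
[ 0.54487907 -0.07895549  0.112     ]
rel [-0.0637  0.1201  0.1003] turn -0.13 | cur [ 0.5198 -0.1612  0.2602] -102.13 t 1.8 grip 1.002 0.0
```

The enlarged crop shows the empty sockets at (193,128) and (491,467) and the blade running from (237,262) to (297,415). The rack fit is consistent to about 1 px. The blade is about 111° short of seat, i.e. −1.94 rad. Now I pick the tall tube.

>>> send_rows:
  steps:
    - [-0.064,0.12,0.05,0,1]
    - [-0.064,0.12,0.05,0,1]
    - [-0.064,0.12,0.05,0,1]
    - [-0.064,0.12,0.1,0,1]
    - [-0.064,0.12,0.15,0,1]
    - [-0.064,0.12,0.19,0,1]
    - [-0.064,0.12,0.19,0,1]
    - [-0.064,0.12,0.19,0,1]

```text
time: 2.6
eef_pos: [0.4326, -0.2645, 0.0708]
tcp_rot: [0.994, -0.105, -0.0, -0.0]
contact_force: [0.2, 0.0, 1.7]
opening: 0.999
finger_force: 0.0
```

Run:
```python
from h import *
rel(.4325,-.265,.07,-102)
```

```text
rel [0.     0.0005 0.0008] turn -0.06 | cur [ 0.4326 -0.2645  0.0708] -102.06 t 2.6 grip 0.999 0.0
```

>>> send_rows:
  steps:
    - [0,0,0,0,0]
    - [0,0,0,0,-0.6]
    - [0,0,0,0,-1]
    - [0,0,0,0,-1]
    - [0,0,0,0,-1]
    - [0,0,0,0,-1]
    - [0,0,0,0,-1]
    - [0,0,0,0,-1]
    - [0,0,0,0,-1]
    - [0,0,0,0,-1]
  squeeze: 30

```text
time: 3.6
eef_pos: [0.4338, -0.2647, 0.072]
tcp_rot: [0.995, -0.105, 0.001, 0.001]
contact_force: [-0.8, 2.2, 6.9]
opening: 0.335
finger_force: 30.0
```

>>> send_rows:
  steps:
    - [0,0,-0.03,0,-1]
    - [0,0,-0.08,0,-1]
    - [0,0,-0.13,0,-1]
    - [0,0,-0.14,0,-1]
    - [0,0,-0.14,0,-1]
    - [0,0,-0.14,0,-1]

```text
time: 4.2
eef_pos: [0.4319, -0.2632, 0.2084]
tcp_rot: [0.995, -0.105, -0.001, -0.001]
contact_force: [0.1, -0.3, -1.7]
opening: 0.338
finger_force: 30.1
```

Run:
```python
from h import *
import pickle
c,E=ext('wrist'); im=ctrl.read_camera('wrist')[...,::-1]; cv2.imwrite('pics/w2.png',im)
rel(.6243,-.042,.21,-102.2)
s=ctrl.get_state(); M=R.from_quat(s['tcp_rot']).as_matrix()
q=proj(s['eef_pos']+M@np.array([0,0,-.04]),c,E)[0]; print(q,'proj of tool axis at tube top(z -.04)')
x,y=int(q[0]),int(q[1]); a=im[max(0,y-60):y+60,x-80:x+80]; cv2.imwrite('pics/w2c.png',cv2.resize(a,None,fx=5,fy=5,interpolation=cv2.INTER_CUBIC)); print(a.shape,x,y)
```

```text
rel [ 0.1425 -0.2561 -0.0024] turn 0.2 | cur [ 0.4316 -0.2629  0.2076] -102.0 t 4.25 grip 0.336 30.1
[278.43254903 286.68969159] proj of tool axis at tube top(z -.04)
(120, 160, 3) 278 286
```

View pics/w2c.png

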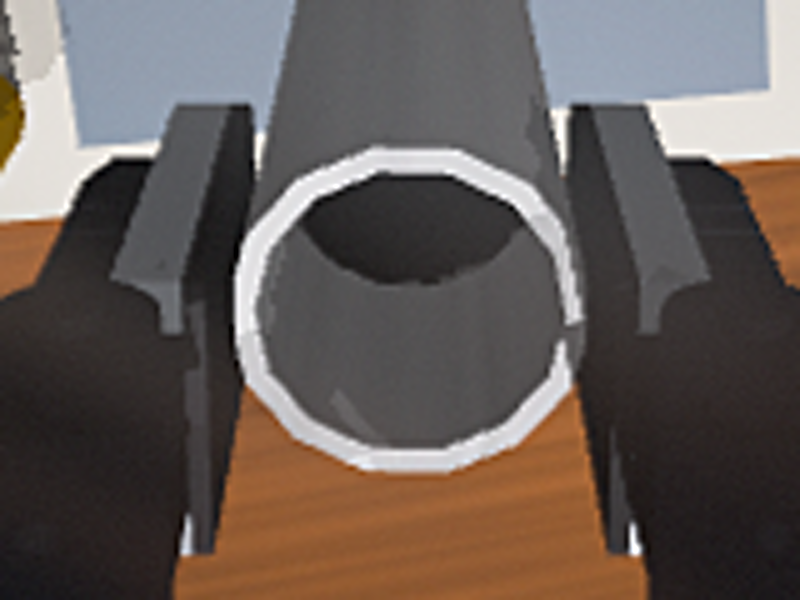

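The rim centre is at native (280.2,287.8), against (278.4,286.7) predicted, so the tube is centred and upright within 1 mm. Transferring it to the far-left socket.

>>> send_rows:
  steps:
    - [0.143,-0.2568,-0.003,0.2,-1]
    - [0.143,-0.2568,-0.003,0.2,-1]
    - [0.143,-0.2568,-0.003,0.2,-1]
    - [0.143,-0.2568,-0.003,0.2,-1]
    - [0.143,-0.2568,-0.003,0.2,-1]
    - [0.143,-0.2568,-0.003,0.2,-1]
    - [0.143,-0.2568,-0.003,0.2,-1]
    - [0.143,-0.2568,-0.003,0.2,-1]
    - [0.143,-0.2568,-0.003,0.2,-1]
    - [0.143,-0.2568,-0.003,0.2,-1]

```text
time: 5.25
eef_pos: [0.6251, -0.0436, 0.2124]
tcp_rot: [0.994, -0.107, -0.001, -0.0]
contact_force: [-0.1, 0.9, -0.4]
opening: 0.336
finger_force: 30.2
```

Run:
```python
from h import *
c,E=ext('wrist'); im=ctrl.read_camera('wrist')[...,::-1]; cv2.imwrite('pics/w3.png',im)
rel(.6246,-.0415,.12,-102.2)
q=proj([.6243,-.042,.018],c,E)[0]; print(q)
q=proj([.6243,-.042,.038],c,E)[0]; print(q)
x,y=int(q[0]),int(q[1]); y0=max(0,y-60); a=im[y0:y0+150,max(0,x-100):x+100].copy(); print(max(0,x-100),y0,a.shape)
cv2.imwrite('pics/w3c.png',cv2.resize(a,None,fx=4,fy=4,interpolation=cv2.INTER_CUBIC))
```

```text
rel [-0.001  -0.002   0.0928] turn -0.11 | cur [ 0.6253 -0.0436  0.2128] -102.31 t 5.3 grip 0.335 30.2
[278.08171158 182.527212  ]
[277.9944406  186.13127506]
177 126 (150, 200, 3)
```

View pics/w3c.png

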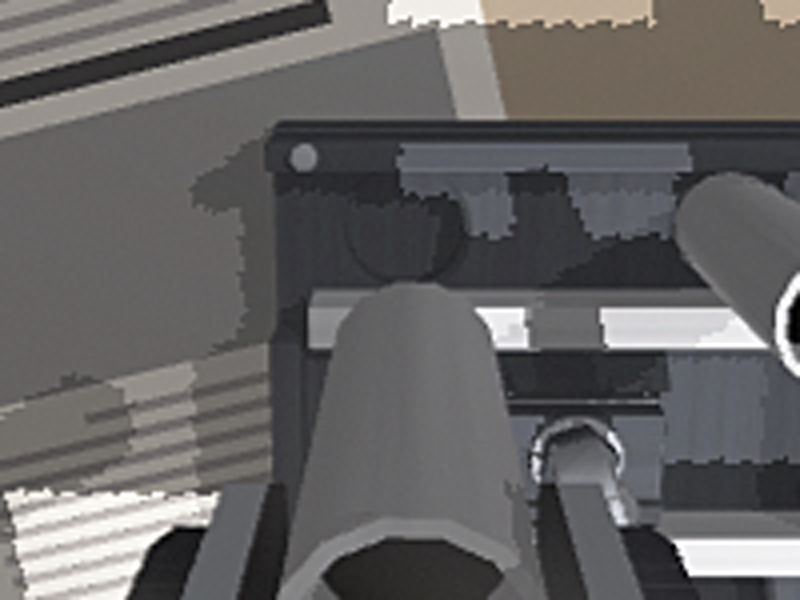

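The socket centre is at native (278.6,181.5), against (278.1,182.5) predicted. The held tube sits about 2 mm to the right, which agrees with the pose reading. I correct that while descending.

>>> send_rows:
  steps:
    - [-0.0007,-0.002,0.03,0,-1]
    - [-0.0007,-0.002,0.07,0,-1]
    - [-0.0007,-0.002,0.088,0,-1]
    - [-0.0007,-0.002,0.088,0,-1]
    - [-0.0007,-0.002,0.088,0,-1]
    - [-0.0007,-0.002,0.088,0,-1]

```text
time: 5.9
eef_pos: [0.6272, -0.0412, 0.1279]
tcp_rot: [0.994, -0.107, 0.002, 0.0]
contact_force: [0.2, -1.2, -0.1]
opening: 0.343
finger_force: 30.3
```

Run:
```python
from h import *
rel(.6246,-.0415,.076,-102.2); print(ctrl.get_state()['contact_force'].round(1))
```

```text
rel [-0.0027  0.0009  0.0519] turn -0.04 | cur [ 0.6272 -0.0412  0.1279] -102.24 t 5.9 grip 0.343 30.3
[ 0.2 -1.2 -0.1]
```

>>> send_rows:
  steps:
    - [0,0,0,0,-1]
    - [0,0,0,0,-1]
    - [0,0,0,0,-1]

```text
time: 6.2
eef_pos: [0.6263, -0.0405, 0.1263]
tcp_rot: [0.994, -0.106, 0.001, 0.0]
contact_force: [0.6, 0.2, -0.6]
opening: 0.337
finger_force: 30.3
```

Run:
```python
from h import *
for i in range(3): ctrl.read_camera('wrist'); rel(.6246,-.0415,.076,-102.2)
```

```text
rel [-0.0013  0.0013  0.05  ] turn 0.0 | cur [ 0.6261 -0.0405  0.126 ] -102.2 t 6.25 grip 0.338 30.3
rel [-0.0012  0.0013  0.0498] turn 0.0 | cur [ 0.626  -0.0405  0.1258] -102.2 t 6.3 grip 0.337 30.3
rel [-0.0011  0.0013  0.0496] turn 0.01 | cur [ 0.6259 -0.0404  0.1256] -102.19 t 6.35 grip 0.334 30.3
```

>>> send_rows:
  steps:
    - [-0.0006,0.0012,0,0,-1]
    - [-0.0006,0.0012,0.006,0,-1]
    - [-0.0006,0.0012,0.012,0,-1]
    - [-0.0006,0.0012,0.016,0,-1]
    - [-0.0006,0.0012,0.02,0,-1]
    - [-0.0006,0.0012,0.025,0,-1]
    - [-0.0006,0.0012,0.025,0,-1]
    - [-0.0006,0.0012,0.025,0,-1]
    - [-0.0006,0.0012,0.025,0,-1]
    - [-0.0006,0.0012,0.025,0,-1]

```text
time: 7.35
eef_pos: [0.6253, -0.0415, 0.1009]
tcp_rot: [0.994, -0.106, 0.0, 0.0]
contact_force: [0.3, -0.1, -1.5]
opening: 0.341
finger_force: 30.2
```

Run:
```python
from h import *
rel(.6246,-.0415,.076,-102.2); print(ctrl.get_state()['wrist_torque'].round(2))
c,E=ext('wrist'); im=ctrl.read_camera('wrist')[...,::-1]; cv2.imwrite('pics/w4.png',im)
q=proj([.6243,-.042,.018],c,E)[0]; print(q)
x,y=int(q[0]),int(q[1]); y0=max(0,y-60); a=im[y0:y0+120,x-80:x+80].copy(); print(x-80,y0)
a=cv2.convertScaleAbs(a,alpha=1.6,beta=10)
cv2.imwrite('pics/w4c.png',cv2.resize(a,None,fx=5,fy=5,interpolation=cv2.INTER_CUBIC))
```

```text
rel [-0.0007  0.0001  0.0249] turn -0.0 | cur [ 0.6253 -0.0415  0.1009] -102.2 t 7.35 grip 0.341 30.2
[ 0.01  0.03 -0.05]
[280.10318604 209.5905195 ]
200 149
```

View pics/w4c.png

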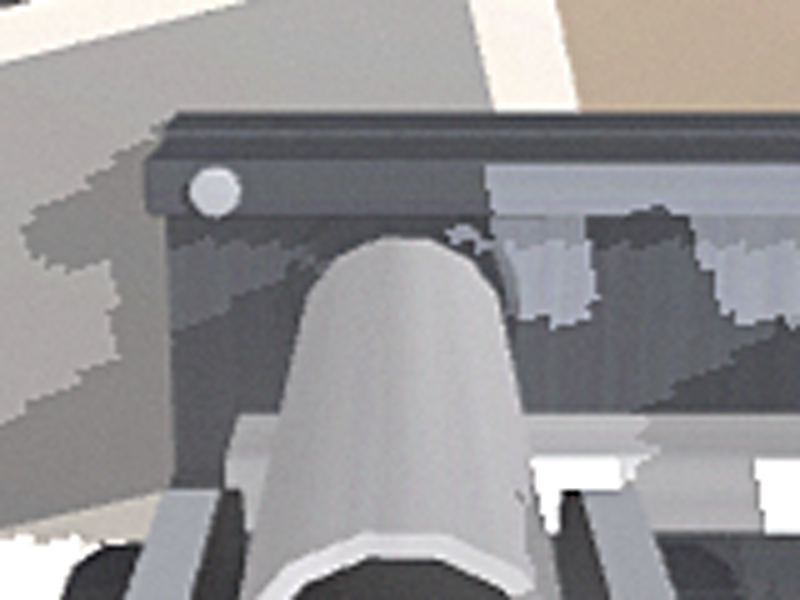

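The tube is between the rail and the jaw with no side force, centred on the socket at about crop u 403 against 400. Continuing down.

>>> send_rows:
  steps:
    - [-0.0003,0,0.006,0,-1]
    - [-0.0003,0,0.012,0,-1]
    - [-0.0003,0,0.016,0,-1]
    - [-0.0003,0,0.02,0,-1]
    - [-0.0003,0,0.024,0,-1]
    - [-0.0003,0,0.026,0,-1]
    - [-0.0003,0,0.026,0,-1]
    - [-0.0003,0,0.026,0,-1]
    - [-0.0003,0,0.026,0,-1]

```text
time: 8.3
eef_pos: [0.6266, -0.0419, 0.0781]
tcp_rot: [0.994, -0.106, 0.002, 0.0]
contact_force: [-2.9, 0.8, 10.6]
opening: 0.334
finger_force: 31.4
```

Foot at about 6.5 mm and contact at 10 N: it is seated. Releasing and rising.

>>> send_rows:
  steps:
    - [0,0,0,0,0]
    - [0,0,0,0,0.3]
    - [0,0,0,0,0.3]
    - [0,0,-0.03,0,0.3]
    - [0,0,-0.08,0,0.5]
    - [0,0,-0.13,0,1]
    - [0,0,-0.13,0,1]
    - [0,0,-0.13,0,1]

```text
time: 9.1
eef_pos: [0.6257, -0.0416, 0.2064]
tcp_rot: [0.994, -0.106, 0.002, 0.0]
contact_force: [-0.7, 0.2, -0.1]
opening: 1.0
finger_force: 0.0
```

Run:
```python
from h import *
rel(.5245,.2935,.21,-102.2)
```

```text
rel [-0.1697 -0.3062 -0.0043] turn 0.0 | cur [ 0.6257 -0.0416  0.2064] -102.2 t 9.1 grip 1.0 0.0
```

>>> send_rows:
  steps:
    - [-0.17,-0.306,-0.003,0,1]
    - [-0.17,-0.306,-0.003,0,1]
    - [-0.17,-0.306,-0.003,0,1]
    - [-0.17,-0.306,-0.003,0,1]
    - [-0.17,-0.306,-0.003,0,1]
    - [-0.17,-0.306,-0.003,0,1]
    - [-0.17,-0.306,-0.003,0,1]
    - [-0.17,-0.306,-0.003,0,1]
    - [-0.17,-0.306,-0.003,0,1]
    - [-0.17,-0.306,-0.003,0,1]
    - [-0.17,-0.306,-0.003,0,1]
    - [-0.17,-0.306,-0.003,0,1]

```text
time: 10.3
eef_pos: [0.5238, 0.2922, 0.2071]
tcp_rot: [0.994, -0.107, -0.0, 0.0]
contact_force: [-0.3, 0.1, 0.1]
opening: 1.0
finger_force: 0.0
```

Run:
```python
from h import *
import pickle
c,E=ext('wrist'); im=ctrl.read_camera('wrist')[...,::-1]; cv2.imwrite('pics/w5.png',im); pickle.dump((c,E),open('w5.pkl','wb'))
rel(.5245,.2935,.055,-102.2)
print(proj([.5245,.2935,.085],c,E)*800/560)
cv2.imwrite('pics/w5b.png',cv2.resize(im,(800,600),interpolation=cv2.INTER_CUBIC))
```

```text
rel [ 0.0005 -0.0013  0.1523] turn -0.12 | cur [0.5237 0.2924 0.2073] -102.32 t 10.35 grip 1.004 0.0
[[396.5696369  280.35969144]]
```

View pics/w5b.png

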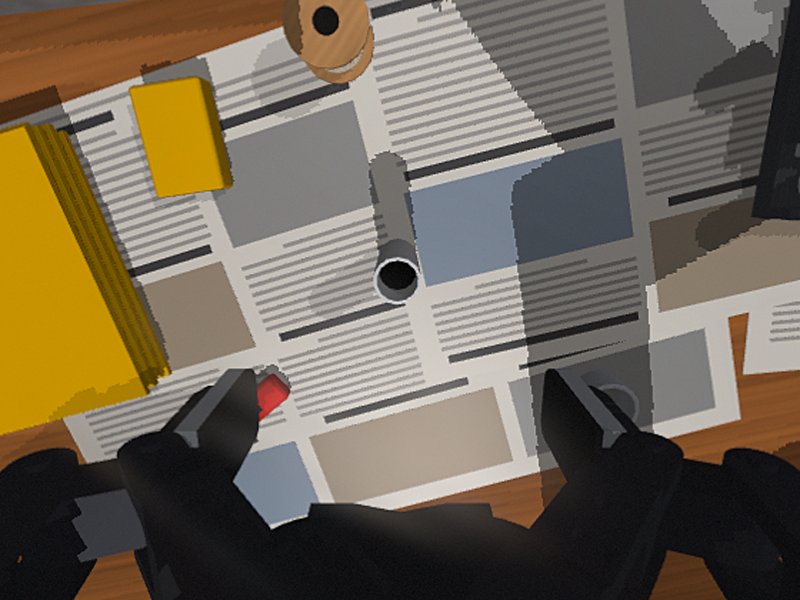

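The tube rim is at (397,281), as predicted, and nothing is near the finger paths. Descending to grip it.

>>> send_rows:
  steps:
    - [0.0005,-0.0013,0.05,0,1]
    - [0.0005,-0.0013,0.1,0,1]
    - [0.0005,-0.0013,0.14,0,1]
    - [0.0005,-0.0013,0.152,0,1]
    - [0.0005,-0.0013,0.152,0,1]
    - [0.0005,-0.0013,0.152,0,1]
    - [0.0005,-0.0013,0.152,0,0]
    - [0.0005,-0.0013,0.152,0,-1]
    - [0.0005,-0.0013,0.152,0,-1]
    - [0.0005,-0.0013,0.152,0,-1]
    - [0.0005,-0.0013,0.152,0,-1]
    - [0.0005,-0.0013,0.152,0,-1]

```text
time: 11.55
eef_pos: [0.5248, 0.295, 0.0565]
tcp_rot: [0.994, -0.106, 0.001, -0.0]
contact_force: [0.2, -1.0, 5.4]
opening: 0.331
finger_force: 29.7
```

>>> send_rows:
  steps:
    - [0,0,0,0,-1]
    - [0,0,0,0,-1]
    - [0,0,0,0,-1]

```text
time: 11.85
eef_pos: [0.5248, 0.295, 0.0566]
tcp_rot: [0.994, -0.106, 0.001, -0.0]
contact_force: [-1.1, -0.1, 5.6]
opening: 0.328
finger_force: 29.8
```

>>> send_rows:
  steps:
    - [0,0,-0.05,0,-1]
    - [0,0,-0.1,0,-1]
    - [0,0,-0.15,0,-1]
    - [0,0,-0.15,0,-1]
    - [0,0,-0.15,0,-1]
    - [0,0,-0.15,0,-1]
    - [0,0,-0.15,0,-1]

```text
time: 12.55
eef_pos: [0.5225, 0.2942, 0.2023]
tcp_rot: [0.994, -0.106, -0.002, 0.001]
contact_force: [-0.2, -0.7, -1.1]
opening: 0.331
finger_force: 30.0
```

Run:
```python
from h import *
rel(.4977,-.1067,.205,-102.2)
```

```text
rel [ 0.0605  0.3971 -0.0018] turn -0.01 | cur [0.5225 0.2942 0.2023] -102.21 t 12.55 grip 0.331 30.0
```

>>> send_rows:
  steps:
    - [0.0605,0.397,-0.002,0,-1]
    - [0.0605,0.397,-0.002,0,-1]
    - [0.0605,0.397,-0.002,0,-1]
    - [0.0605,0.397,-0.002,0,-1]
    - [0.0605,0.397,-0.002,0,-1]
    - [0.0605,0.397,-0.002,0,-1]
    - [0.0605,0.397,-0.002,0,-1]
    - [0.0605,0.397,-0.002,0,-1]
    - [0.0605,0.397,-0.002,0,-1]
    - [0.0605,0.397,-0.002,0,-1]
    - [0.0605,0.397,-0.002,0,-1]
    - [0.0605,0.397,-0.002,0,-1]

```text
time: 13.75
eef_pos: [0.4991, -0.1045, 0.2067]
tcp_rot: [0.994, -0.105, -0.001, -0.0]
contact_force: [-0.4, 1.0, -0.2]
opening: 0.33
finger_force: 30.2
```

>>> send_rows:
  steps:
    - [0,0,0,0,-1]
    - [0,0,0,0,-1]
    - [0,0,0,0,-1]

```text
time: 14.05
eef_pos: [0.4993, -0.1054, 0.2075]
tcp_rot: [0.994, -0.106, 0.0, -0.0]
contact_force: [0.2, -0.3, -0.8]
opening: 0.331
finger_force: 30.2
```

Run:
```python
from h import *
rel(.4977,-.1067,.105,-102.2)
c,E=ext('wrist'); im=ctrl.read_camera('wrist')[...,::-1]; cv2.imwrite('pics/w6.png',im)
for z in(.018,): q=proj([.4977,-.1067,z],c,E)[0]; print(q)
s=ctrl.get_state(); print(proj(s['eef_pos']-np.array([0,0,.0566]),c,E))
x,y=int(q[0]),int(q[1]); y0=max(0,y-75); a=im[y0:y0+150,x-100:x+100].copy(); print(x-100,y0)
a=cv2.convertScaleAbs(a,alpha=1.6,beta=10)
cv2.imwrite('pics/w6c.png',cv2.resize(a,None,fx=4,fy=4,interpolation=cv2.INTER_CUBIC))
```

```text
rel [-0.0013  0.0016  0.1025] turn 0.07 | cur [ 0.4993 -0.1054  0.2075] -102.13 t 14.05 grip 0.331 30.2
[280.86553322 183.86919746]
[[279.45327994 218.27486688]]
180 108
```

View pics/w6c.png

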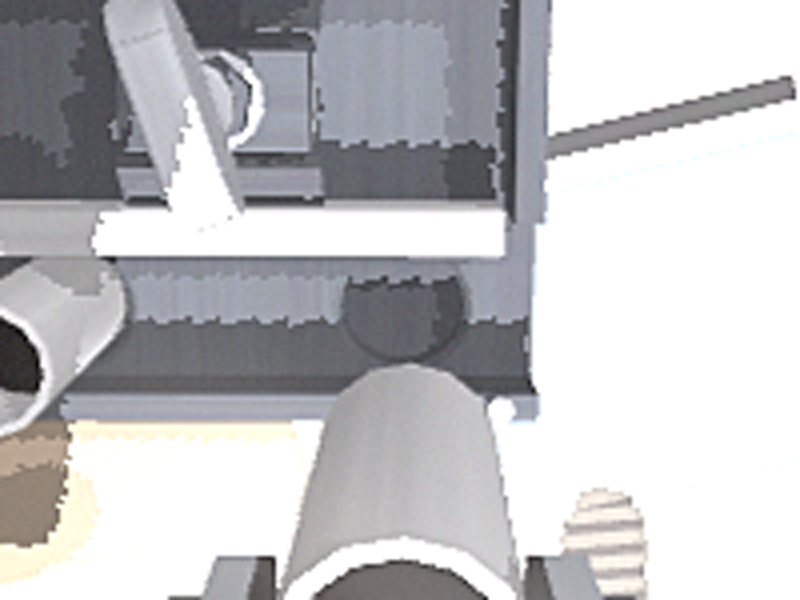

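The socket is at native (281.1,183.3), against (280.9,183.9) predicted. Correcting and descending.

>>> send_rows:
  steps:
    - [-0.001,0.0016,0.04,0,-1]
    - [-0.001,0.0016,0.08,0,-1]
    - [-0.001,0.0016,0.1,0,-1]
    - [-0.001,0.0016,0.1,0,-1]
    - [-0.001,0.0016,0.1,0,-1]
    - [-0.001,0.0016,0.1,0,-1]
    - [-0.001,0.0016,0.1,0,-1]
    - [-0.001,0.0016,0.1,0,-1]
    - [-0.001,0.0016,0.1,0,-1]

```text
time: 15.0
eef_pos: [0.4984, -0.1076, 0.1083]
tcp_rot: [0.994, -0.106, 0.001, 0.0]
contact_force: [0.1, -0.2, 0.4]
opening: 0.324
finger_force: 30.2
```

Run:
```python
from h import *
rel(.498,-.1068,.0626,-102.2)
```

```text
rel [-0.0006 -0.0007  0.0457] turn -0.0 | cur [ 0.4984 -0.1076  0.1083] -102.2 t 15.0 grip 0.324 30.2
```

>>> send_rows:
  steps:
    - [-0.0004,-0.0005,0.01,0,-1]
    - [-0.0004,-0.0005,0.016,0,-1]
    - [-0.0004,-0.0005,0.022,0,-1]
    - [-0.0004,-0.0005,0.027,0,-1]
    - [-0.0004,-0.0005,0.032,0,-1]
    - [-0.0004,-0.0005,0.036,0,-1]
    - [-0.0004,-0.0005,0.04,0,-1]
    - [-0.0004,-0.0005,0.044,0,-1]
    - [-0.0004,-0.0005,0.046,0,-1]
    - [-0.0004,-0.0005,0.046,0,-1]
    - [-0.0004,-0.0005,0.046,0,-1]
    - [-0.0004,-0.0005,0.046,0,-1]

```text
time: 16.2
eef_pos: [0.4985, -0.1068, 0.0626]
tcp_rot: [0.994, -0.106, 0.001, -0.0]
contact_force: [-0.6, 2.0, 5.5]
opening: 0.33
finger_force: 30.7
```

Seated at the expected height, and the picture budget is used up, so checks from here are numeric. Releasing, rising, then turning the tool towards the blade.

>>> send_rows:
  steps:
    - [0,0,0,0,0]
    - [0,0,0,0,0.3]
    - [0,0,0,0,0.3]
    - [0,0,-0.03,0,0.3]
    - [0,0,-0.08,0,0.3]
    - [0,0,-0.13,-8,0.3]
    - [0,0,-0.15,-16,0.3]
    - [0,0,-0.15,-24,0.3]
    - [0,0,-0.15,-32,0.3]
    - [0,0,-0.15,-40,0.3]
    - [0,0,-0.15,-48,0.3]
    - [0,0,-0.15,-56,0.3]

```text
time: 17.4
eef_pos: [0.4974, -0.107, 0.211]
tcp_rot: [0.927, 0.376, -0.0, -0.0]
contact_force: [-0.1, 0.0, 1.2]
opening: 0.651
finger_force: 0.0
```

Run:
```python
from h import *
rel(.5612,-.0743,.19,99); print(ctrl.get_state()['qpos'].round(2))
```

```text
rel [0.0686 0.021  0.0209] turn -144.87 | cur [ 0.4974 -0.107   0.211 ] -45.87 t 17.4 grip 0.651 0.0
[-0.41 -0.08  1.98 -0.    1.24  0.39]
```

>>> send_rows:
  steps:
    - [0.0686,0.021,0.02,-8.5,0]
    - [0.0686,0.021,0.02,-17,0]
    - [0.0686,0.021,0.02,-25.5,0]
    - [0.0686,0.021,0.02,-34,0]
    - [0.0686,0.021,0.02,-42.5,0]
    - [0.0686,0.021,0.02,-51,0]
    - [0.0686,0.021,0.02,-59.5,0]
    - [0.0686,0.021,0.02,-68,0]
    - [0.0686,0.021,0.02,-76.5,0]
    - [0.0686,0.021,0.02,-85,0]
    - [0.0686,0.021,0.02,-93.5,0]
    - [0.0686,0.021,0.02,-102,0]

```text
time: 18.6
eef_pos: [0.5614, -0.0747, 0.1909]
tcp_rot: [0.291, 0.957, -0.0, -0.0]
contact_force: [0.5, -0.2, -0.2]
opening: 0.499
finger_force: 0.0
```

>>> send_rows:
  steps:
    - [0,0,0,-8.5,0]
    - [0,0,0,-17,0]
    - [0,0,0,-25.5,0]
    - [0,0,0,-34,0]
    - [0,0,0,-42.9,0]
    - [0,0,0,-42.9,0]
    - [0,0,0,-42.9,0]
    - [0,0,0,-42.9,0]

```text
time: 19.4
eef_pos: [0.5616, -0.0746, 0.1913]
tcp_rot: [-0.075, 0.997, -0.0, -0.0]
contact_force: [0.3, 0.3, -0.3]
opening: 0.499
finger_force: 0.0
```

Run:
```python
from h import *
rel(.5612,-.0743,.089,99); print(ctrl.get_state()['qpos'].round(2))
# numeric check of tube tops: bright rim segmentation near predicted positions in wrist view
c,E=ext('wrist'); im=ctrl.read_camera('wrist')[...,::-1]; cv2.imwrite('pics/w7.png',im)
loc={'FL':(.6243,-.042,.116),'NR':(.4977,-.1067,.091),'FR':(.6052,-.13,.116),'NL':(.5168,-.0187,.091)}
for k,P in loc.items():
    q=proj(P,c,E)[0]
    # rim circle fit by hough around prediction
    x,y=q; r=331.9*.015/np.linalg.norm((E@np.r_[P,1])[:3])
    x0,y0=int(x-45),int(y-45)
    if x0<0 or y0<0 or x0+90>560 or y0+90>420: print(k,q,'out'); continue
    g=cv2.cvtColor(im[y0:y0+90,x0:x0+90],cv2.COLOR_BGR2GRAY)
    h=cv2.HoughCircles(cv2.GaussianBlur(g,(3,3),0),cv2.HOUGH_GRADIENT,1,8,param1=80,param2=12,minRadius=int(r*.8),maxRadius=int(r*1.2))
    print(k,q.round(1),'r',r.round(1),None if h is None else (h[0][:3]+[x0,y0,0]).round(1))
```

```text
rel [0.0003 0.0003 0.1023] turn -0.42 | cur [ 0.5616 -0.0746  0.1913] 98.58 t 19.4 grip 0.499 0.0
[-0.31  0.07  1.87 -0.    1.21 -2.03]
FL [308.9 292.3] r 18.3 [[308.5 299.5  19.3]
 [308.5 291.5  16. ]
 [306.5 274.5  15.6]]
NR [250.9 116.1] r 19.0 [[249.5 115.5  20.3]]
FR [200.3 254.8] r 18.8 [[200.5 254.5  18.1]]
NL [359.  158.4] r 18.4 [[360.5 155.5  18.1]
 [342.5 150.5  14.7]
 [352.5 154.5  14.7]]
```

All four rims are where expected. Now gripping the blade.

>>> send_rows:
  steps:
    - [0,0,0.04,0,0]
    - [0,0,0.08,0,0]
    - [0,0,0.102,0,0]
    - [0,0,0.102,0,0]
    - [0,0,0.102,0,0]
    - [0,0,0.102,0,-0.5]
    - [0,0,0.102,0,-1]
    - [0,0,0.102,0,-1]
    - [0,0,0.102,0,-1]
    - [0,0,0.102,0,-1]
    - [0,0,0.102,0,-1]
    - [0,0,0.102,0,-1]
  squeeze: 50

```text
time: 20.65
eef_pos: [0.5629, -0.0732, 0.0919]
tcp_rot: [-0.075, 0.997, 0.001, 0.002]
contact_force: [-0.8, 4.7, 4.9]
opening: 0.107
finger_force: 48.9
```

Run:
```python
from h import *
rel(.5612,-.0743,.089,-12.2); s=ctrl.get_state(); print(s['wrist_torque'].round(2),s['contact_force'].round(1),s['qpos'].round(2))
```

```text
rel [ 0.0019 -0.0008  0.0029] turn 110.84 | cur [ 0.5629 -0.0732  0.0919] 98.64 t 20.65 grip 0.107 48.9
[ 0.89  0.21 -0.  ] [-0.8  4.7  4.9] [-0.31  0.18  1.94  0.    1.02 -2.03]
```

>>> send_rows:
  steps:
    - [0,0.001,0,8,-1]
    - [0,0.001,0,16,-1]
    - [0,0.001,0,24,-1]
    - [0,0.001,0,32,-1]
    - [0,0.001,0,40,-1]
    - [0,0.001,0,48,-1]
    - [0,0.001,0,56,-1]
    - [0,0.001,0,64,-1]
    - [0,0.001,0,72,-1]
    - [0,0.001,0,80,-1]
    - [0,0.001,0,88,-1]
    - [0,0.001,0,96,-1]

```text
time: 21.85
eef_pos: [0.5611, -0.0754, 0.0919]
tcp_rot: [0.692, 0.722, -0.002, 0.001]
contact_force: [-6.9, -3.8, 7.3]
opening: 0.107
finger_force: 49.4
```

Run:
```python
from h import *
rel(.5612,-.0743,.089,-12.2); s=ctrl.get_state(); print(s['wrist_torque'].round(2),s['contact_force'].round(1),s['qpos'].round(2))
```

```text
rel [0.0011 0.0002 0.0029] turn 14.66 | cur [ 0.5611 -0.0754  0.0919] 2.46 t 21.85 grip 0.107 49.4
[-0.64  1.13  0.07] [-6.9 -3.8  7.3] [-0.31  0.18  1.94 -0.01  1.02 -0.35]
```

>>> send_rows:
  steps:
    - [0,0,0,5,-1]
    - [0,0,0,10,-1]
    - [0,0,0,13,-1]
    - [0,0,0,15,-1]
    - [0,0,0,15,-1]

```text
time: 22.35
eef_pos: [0.5606, -0.0753, 0.0919]
tcp_rot: [0.778, 0.628, -0.003, 0.001]
contact_force: [-8.0, -3.2, 7.4]
opening: 0.107
finger_force: 49.5
```

Run:
```python
from h import *
rel(.5612,-.0743,.089,-12.2); s=ctrl.get_state(); print(s['wrist_torque'].round(2),s['contact_force'].round(1),s['qpos'].round(2))
```

```text
rel [0.0012 0.0004 0.0028] turn -0.03 | cur [ 0.5606 -0.0753  0.0919] -12.23 t 22.35 grip 0.107 49.5
[-0.62  1.34  0.04] [-8.  -3.2  7.4] [-0.31  0.18  1.94 -0.01  1.02 -0.09]
```

>>> send_rows:
  steps:
    - [0,0,0,1.5,-1]
    - [0,0,0,3,-1]
    - [0,0,0,4,-1]
    - [0,0,0,4,-1]

```text
time: 22.75
eef_pos: [0.5605, -0.0754, 0.0918]
tcp_rot: [0.799, 0.601, -0.003, 0.001]
contact_force: [-7.2, -3.0, 7.1]
opening: 0.108
finger_force: 51.7
```

Run:
```python
from h import *
rel(.5612,-.0743,.089,-12.2); s=ctrl.get_state(); print(s['wrist_torque'].round(2),s['contact_force'].round(1),s['qpos'].round(2))
```

```text
rel [0.0013 0.0003 0.0028] turn -3.86 | cur [ 0.5605 -0.0754  0.0918] -16.06 t 22.75 grip 0.108 51.7
[-0.61  1.3   0.57] [-7.2 -3.   7.1] [-0.31  0.18  1.94 -0.01  1.02 -0.03]
```

>>> send_rows:
  steps:
    - [0,0,0,1.5,-1]
    - [0,0,0,3,-1]
    - [0,0,0,3,-1]
    - [0,0,0,3,-1]

```text
time: 23.15
eef_pos: [0.5605, -0.0754, 0.0918]
tcp_rot: [0.814, 0.581, -0.003, 0.001]
contact_force: [-7.4, -3.5, 7.7]
opening: 0.11
finger_force: 55.7
```

Run:
```python
from h import *
rel(.5612,-.0743,.089,-12.2); s=ctrl.get_state(); print(s['wrist_torque'].round(2),s['contact_force'].round(1),s['qpos'].round(2))
```

```text
rel [0.0013 0.0003 0.0028] turn -6.74 | cur [ 0.5605 -0.0754  0.0918] -18.94 t 23.15 grip 0.11 55.7
[-0.54  1.3   0.89] [-7.4 -3.5  7.7] [-0.31  0.18  1.94 -0.01  1.02  0.02]
```

Torque is rising against the hard stop right at the predicted angle, so the screw is seated. Backing off a quarter turn to tool yaw ≈ 78°.

>>> send_rows:
  steps:
    - [0,0,0,-8,-1]
    - [0,0,0,-16,-1]
    - [0,0,0,-24,-1]
    - [0,0,0,-32,-1]
    - [0,0,0,-40,-1]
    - [0,0,0,-48,-1]
    - [0,0,0,-56,-1]
    - [0,0,0,-64,-1]
    - [0,0,0,-72,-1]
    - [0,0,0,-80,-1]
    - [0,0,0,-88,-1]
    - [0,0,0,-94,-1]

```text
time: 24.35
eef_pos: [0.5629, -0.074, 0.0919]
tcp_rot: [0.131, 0.991, -0.0, 0.002]
contact_force: [-0.9, 1.0, 3.7]
opening: 0.106
finger_force: 50.6
```

>>> send_rows:
  steps:
    - [0,0,0,-2,-1]
    - [0,0,0,-3,-1]
    - [0,0,0,-3,-1]
    - [0,0,0,-3,-1]
    - [0,0,0,-3,-1]
    - [0,0,0,-3,-1]
    - [0,0,0,-3,-1]
    - [0,0,0,-3,-1]

```text
time: 25.15
eef_pos: [0.5629, -0.0739, 0.0919]
tcp_rot: [0.107, 0.994, -0.0, 0.002]
contact_force: [-1.8, 1.2, 6.3]
opening: 0.102
finger_force: 50.9
```

Run:
```python
from h import *
rel(.5612,-.0743,.089,77.8); s=ctrl.get_state(); print(s['wrist_torque'].round(2),s['contact_force'].round(1),s['dq'].round(4))
c,E=ext('wrist'); im=ctrl.read_camera('wrist')[...,::-1]
loc={'FL':(.6243,-.042,.116),'NR':(.4977,-.1067,.091),'FR':(.6052,-.13,.116),'NL':(.5168,-.0187,.091)}
for k,P in loc.items():
    x,y=proj(P,c,E)[0]; r=331.9*.015/np.linalg.norm((E@np.r_[P,1])[:3]); m=int(2*r)
    x0,y0=max(0,int(x-m)),max(0,int(y-m)); a=im[y0:y0+2*m,x0:x0+2*m]
    if min(a.shape[:2])<m: print(k,x,y,'out'); continue
    h=cv2.HoughCircles(cv2.GaussianBlur(cv2.cvtColor(a,cv2.COLOR_BGR2GRAY),(3,3),0),cv2.HOUGH_GRADIENT,1,8,param1=80,param2=12,minRadius=int(r*.8),maxRadius=int(r*1.25))
    print(k,round(x,1),round(y,1),r.round(1),None if h is None else (h[0][:2]+[x0,y0,0]).round(1))
```

```text
rel [ 0.0016 -0.0008  0.0029] turn -0.13 | cur [ 0.5629 -0.0739  0.0919] 77.67 t 25.15 grip 0.102 50.9
[ 0.21  0.17 -0.06] [-1.8  1.2  6.3] [ 0.0015 -0.0004  0.0011  0.0009  0.0004 -0.0012]
FL 370.0 368.4 26.6 None
NR 184.4 138.4 29.5 [[183.5 138.5  29.7]
 [201.5 134.5  26.6]]
FR 187.7 368.6 26.6 None
NL 372.4 138.2 29.6 [[373.5 138.5  25.2]
 [358.5 132.5  24.3]]
```

```bash
python3 -c "
from h import *
print(ctrl.sign_off())"
```

```text
the job is handed in; nothing more can be done
None
```

The job is handed in: the short tube is in near right and the tall tube in far left. The thumbscrew was turned to its stop, backed off about 1.57 rad by the tool angle, and is still held with about 50 N. The last picture check confirmed only the near-row tubes. The far row was hidden or unreadable there, but it looked right before I gripped the screw.

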